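Set a bead loom to three rule lengths by walking a rule end over end

TASK

Set the bead loom to three lengths of the short steel rule (45 cm between its beams): lay the rule flat on the loom's board with its end against the fixed beam, then walk it two lengths along the board towards the sliding beam, each time standing it up on its leading end, that end staying planted on the board, and tipping it on over. Leave it lying there flat, push the sliding beam up until it touches the rule's end, and only then press its cam lever fully down to lock it. Leave the other things on the bench alone.

Things in the scene. Friction and masses are not known exactly. Their poses are not given: they have to be found in the camera images.
- loom: Adjustable bead loom, fixed: plywood board 150 mm wide (x) and 650 long (y, from -345 to +305 mm), its top 15 mm above the bench, two flush aluminium tracks near its long edges, a cross beam at either end, bare between them. Origin on the bench under the board's middle line; y along the board towards the fixed beam, z up.
- fixed_face (a point): Foot of the fixed beam's inner face, on the board's top, midway across (loom y = +245 mm); axes as the loom's. The beam is wood, 24 mm thick, 28 mm high, as wide as the board, with a steel comb 8 mm high on top.
- rule_mid (a point): Centre of the short steel rule: loose flat bar 150 mm long (its y), 28 wide (x), 6 thick (z), 0.2 kg, both ends rounded over the thickness (3 mm radius), graduated along one edge of both faces. Starts lying askew on the loom's board. Pinched lightly across its width near one end, it swings between the fingertips.
- rule_a (a point): Tip of the rule at its +y end, 75 mm from the centre, mid-thickness. As the rule is swung over, its end rolls or slips and the grip creeps a little: it can come down up to 10 mm off an exact length (mostly short), so look where it lies before the next turn.
- rule_b (a point): Tip of the rule at its -y end, 75 mm from the centre, mid-thickness.
- slider (a joint): Travel of the sliding beam in m: the clear gap between the two beams is 0.510 - value; it grows (to 0.13) as the beam moves towards the fixed beam, and reads 0.060 at a gap of 0.450. Moves stiffly (about 3 N) and stays where it is left.
- slider_face (a point): Middle of the sliding beam's inner face (towards the fixed beam), 14 mm above the board; axes as the loom's. Wooden beam 24 mm thick (y -24 to 0 from here), 28 mm high over the board, 150 wide, on the inner edge of an aluminium carriage plate 6 mm thick that reaches back to y = -80. A cam clamp sits on the plate's +x half, behind the beam.
- slider_top (a point): Middle of the sliding beam's wooden top, under its steel comb (8 mm high). On the -x half the beam is clear of the clamp: there it can be pushed on its outer face, or pinched over its 24 mm thickness.
- cam_lever (a joint): Cam lever that locks the sliding beam, angle in rad: 0 = fully open (raised 37 degrees), 0.65 = fully down, level, locked. Stays where it is left; turns at about 2 N on its tip.
- lever_tip (a point): Upper side of the lever's black grip (20 mm wide) near its end. The lever, 68 mm long, points to loom -x from a hinge line along y that lies 55 mm to +x of and 52 mm behind (-y) slider_face, 41 mm above the bench. Press its tip down, following it a little towards -x as it swings; down, its top is 49 mm above the bench.
- bead_jar: Bystander: glass jar with metal lid, 52 mm across, 60 mm high; origin at its foot.
- wire_spool: Bystander: spool of copper wire, 52 mm across, 30 mm high; origin at its foot.
- bead_dish: Bystander: white dish of beads, 72 mm across, 22 mm high; origin at its foot.
- pliers: Bystander: flat-nose pliers lying down, 145 mm long; origin under the rivet.
- bead_tube: Bystander: square clear tube of beads lying down, 126 mm long, 20 mm thick; origin under its middle.
- scoop: Bystander: small aluminium bead scoop, 100 mm long; origin under the joint of pan and handle.
Things that resemble listed ones, but are neither listed nor needed, are in the scene too. What is shaped like the part that bears rule_mid but blue, orange or pink is not meant.

How it is judged (in metres and radians):
On the way, in this order (a step that is already met when the one before it is completed fails the run):
1. the rule lies flat along the loom with one end against the fixed beam (angle between rule_mid's own y axis and vertical between 1.47 and 1.67 rad and z of rule_mid in the frame of loom below 0.023 m and angle between the y axis of rule_mid and the y axis of loom, either way round below 0.14 rad and x of rule_mid in the frame of loom between -0.03 and 0.03 m and y of any of rule_a, rule_b in the frame of loom above 0.238 m), for 0.2 s.
2. the rule is stood upright on its leading end, planted on the board one length from the fixed beam (((angle between rule_mid's own y axis and vertical below 0.3 rad and y of rule_b in the frame of loom between 0.075 and 0.115 m and z of rule_b in the frame of loom below 0.026 m) or (angle between rule_mid's own y axis and vertical above 2.84 rad and y of rule_a in the frame of loom between 0.075 and 0.115 m and z of rule_a in the frame of loom below 0.026 m))), for 0.05 s.
3. the rule is tipped on over and lies flat in the second length (angle between rule_mid's own y axis and vertical between 1.47 and 1.67 rad and z of rule_mid in the frame of loom below 0.023 m and angle between the y axis of rule_mid and the y axis of loom, either way round below 0.14 rad and x of rule_mid in the frame of loom between -0.03 and 0.03 m and y of rule_mid in the frame of loom between 1.73472e-17 and 0.04 m), for 0.2 s.
4. the rule is stood upright on its other end, planted two lengths from the fixed beam (((angle between rule_mid's own y axis and vertical below 0.3 rad and y of rule_b in the frame of loom between -0.08 and -0.03 m and z of rule_b in the frame of loom below 0.026 m) or (angle between rule_mid's own y axis and vertical above 2.84 rad and y of rule_a in the frame of loom between -0.08 and -0.03 m and z of rule_a in the frame of loom below 0.026 m))), for 0.05 s.
5. the rule is tipped on over again and lies flat in the third length (angle between rule_mid's own y axis and vertical between 1.47 and 1.67 rad and z of rule_mid in the frame of loom below 0.023 m and angle between the y axis of rule_mid and the y axis of loom, either way round below 0.14 rad and x of rule_mid in the frame of loom between -0.03 and 0.03 m and y of rule_mid in the frame of loom between -0.155 and -0.105 m), for 0.2 s.
6. the sliding beam touches the rule's end, three lengths from the fixed beam, its lever still open (value of joint slider between 0.045 and 0.075 m and (y of rule_a in the frame of slider_face between -0.004 and 0.006 m or y of rule_b in the frame of slider_face between -0.004 and 0.006 m) and value of joint cam_lever below 0.3 rad), for 0.2 s.
At the end, for the whole second after the job is handed in: Gap between the beams 450 mm within 15 mm; rule flat along the loom (8 degrees) in the third length (centre within 20 mm lengthwise, 30 mm of the middle line), its end touching the sliding beam (about 5 mm); cam lever fully down (over 0.58 rad) (value of joint slider between 0.045 and 0.075 m and (y of rule_a in the frame of slider_face between -0.004 and 0.006 m or y of rule_b in the frame of slider_face between -0.004 and 0.006 m) and angle between rule_mid's own y axis and vertical between 1.47 and 1.67 rad and z of rule_mid in the frame of loom below 0.023 m and angle between the y axis of rule_mid and the y axis of loom, either way round below 0.14 rad and x of rule_mid in the frame of loom between -0.03 and 0.03 m and y of rule_mid in the frame of loom between -0.15 and -0.11 m and value of joint cam_lever above 0.58 rad).
It fails at once if one of the other things on the bench is moved (over 30 mm) (distance of any of bead_jar, wire_spool, bead_dish, pliers, bead_tube, scoop from where it was at the start of the episode above 0.03 m).
It also fails if it takes over 72 s, if anything falls off the work surface, if the arm or the gripper's body presses on something with over 40 N, if the wrist force passes 120 N, or if a joint passes its speed limit or range.

ROBOT

A 6-joint arm with a two-finger parallel gripper is mounted at the origin on the work surface. World frame = base frame: x ahead of the robot, y to its left, z up, the work surface at z = 0. Lengths are in m, angles in degrees, forces in N, time in s.
With the tool pointing down it reaches from about 0.325 to 0.9 m from the base axis. Payload 6.1 kg.
Tool frame: the origin (TCP) lies at the very end of the fingers, on their centre line; the grasp point (between the pads) lies 19 mm behind it (r.grip_depth is the distance from the TCP to the grasp point, in m); z points along the fingers, y is the line along which they close (so a half turn about z gives the same grasp; the last joint's range is limited). The gripper opens to 87 mm and grips with 3 to 60 N. Pads are 19 mm wide; open, the fingers measure 117 mm over their backs; the gripper's body (75 mm by 190 mm) begins 51 mm behind the grasp point.
Start: joints at [68.807, 12.628, 87.462, -0, 79.91, -7.225], TCP at [0.151, 0.607, 0.223] pointing down, gripper open.
Joint ranges: [-170.65, 170.65], [-52.31, 119.04], [5.05, 147.46], [-71.25, 251.25], [11.57, 151.72], [-153.62, 153.62]. Speed limits (degrees/s): [147.25, 147.25, 172.46, 180, 180, 180].

INTERFACE

Orientations are given as [roll, pitch, yaw] about the fixed x, y, z axes, in that order (R = Rz(yaw) Ry(pitch) Rx(roll)).
In Python, from rig import r, planner, vision, job gives the robot as it stands. The module is installed in compiled form; this text tells all that it offers. Calls block until the motion is done:
- r.reach(position, orientation): joint-space move of the TCP to a pose.
- r.move_straight(position, frame=None, speed=0.15, contact_N=None): straight line of the TCP; frame=None keeps the orientation; speed is the mean speed in m/s. With contact_N (N) it stops when the force on the tool has changed by that much, and returns True; else False.
- r.move_j(angles): joint-space move.
- r.command_gripper(opening): opening from 0.0 (shut) to 1.0 (fully open); the grip force is fixed at half the most; returns when the fingers have stopped.
- r.wait(seconds).
- planner.solve_ik(position, orientation): joint angles nearest the present ones, or None.
- r.sense(): the state.
- vision.snapshot(name): name is "side" or "top"; returns a dict with "image" (384x512x3 uint8, blue, green, red), "range_z" (384x512 float32, m along the optical axis (not along the pixel's ray), 0 where there is no reading), "fx", "fy", "cx", "cy" (pixels), "k1" (the pictures are not rectified: a ray, as slopes to the right and down, at radius r is drawn at 1 + k1 r^2 times it, then the intrinsics apply), "rvec" (rotation vector, rad) and "tvec" (3), from world to camera coordinates, as OpenCV has them. Camera axes: x right, y down, z forward; pixel columns grow to the right and rows downward; lengths in m; the calibration is good to about 2 mm. A picture is of the moment at which its call begins.
A pose or a line that the arm cannot do raises r.Unreachable and nothing moves.
- job.sign_off(): hands the job in; it is judged then, once.
The state is a dict: "t": time; "joints": joint angles; "joint_velocities": joint speeds; "effort": joint torques, N m; "ee_pos": TCP position; "ee_rot": TCP orientation; "force": force on the tool from outside, world axes, zero at the start; "ft_torque": the same for the moment, N m; "opening": opening from 0.0 (shut) to 1.0 (fully open); "finger_force": force on a finger pad.
Only numpy, scipy, OpenCV 4.12 (cv2) and the standard library are available. Lean on these libraries where they do the work, as an engineer would, in place of code of your own. Each camera call takes 0.05 s, during which the arm holds its last target. There are 200 camera calls.

## Working session

There is one attempt and no reset: what is moved stays moved. The work goes in short steps, each a Python script; the robot and the scene stay as the last script left them, time stands still between calls to the robot, and variables do not carry over. Pictures are saved under pics/ and viewed, at most 10 in all, crops included, and the job is handed in when it is done.

```bash
mkdir -p pics; cat > h.py <<'E'
import numpy as np, cv2
from rig import r, planner, vision, job
def snap(cam,name):
    s=vision.snapshot(cam); cv2.imwrite(f'pics/{name}.png',s['image']); np.savez(f'pics/{name}.npz',**s); return s
def ld(name): return np.load(f'pics/{name}.npz')
def ray(s,u,v):
    x=(u-s['cx'])/s['fx']; y=(v-s['cy'])/s['fy']; a,b=x,y
    for _ in range(20):
        k=1+s['k1']*(a*a+b*b); a,b=x/k,y/k
    R=cv2.Rodrigues(s['rvec'])[0]; t=np.ravel(s['tvec'])
    return -R.T@t, R.T@np.array([a,b,1.0])
def onz(s,u,v,z):
    c,d=ray(s,u,v); return c+d*(z-c[2])/d[2]
def dep(s,u,v):
    c,d=ray(s,u,v); return c+d*float(s['range_z'][int(round(v)),int(round(u))])
E
python3 - <<'E'
from h import *
a=snap('top','top0'); b=snap('side','side0')
im=np.hstack([a['image'],b['image']])
for s in(a,b): print(ray(s,256,192), s['k1'])
print(r.sense()['t'])
cv2.imwrite('pics/t0.png',cv2.resize(a['image'],(800,600)));cv2.imwrite('pics/s0.png',cv2.resize(b['image'],(800,600)))
E
```

```text
(array([0.22917765, 0.01913254, 1.46138624]), array([ 0.22177213, -0.00645963, -0.97511941])) -0.0012660654309337989
(array([-0.01900159, -0.85610212,  0.94847998]), array([ 0.38979915,  0.651779  , -0.65063433])) -0.07428248614622944
0.1
```

View pics/t0.png

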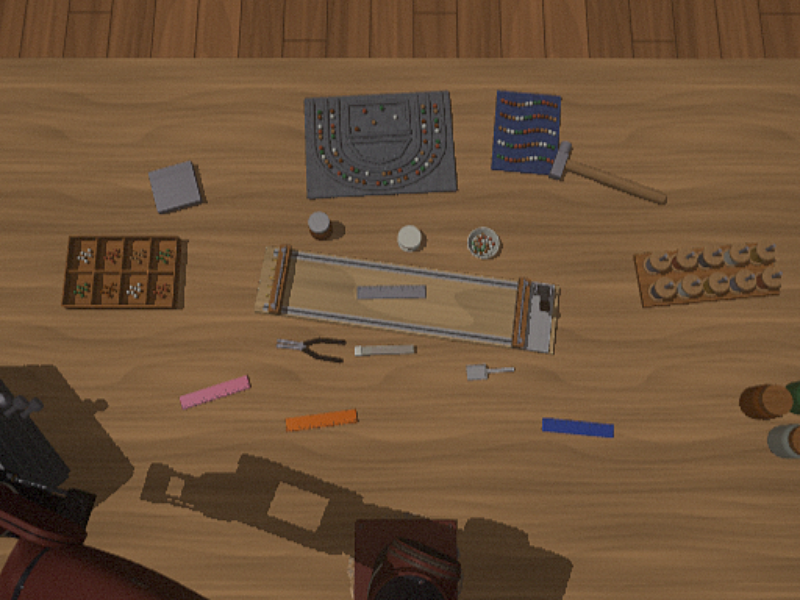

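View pics/s0.png

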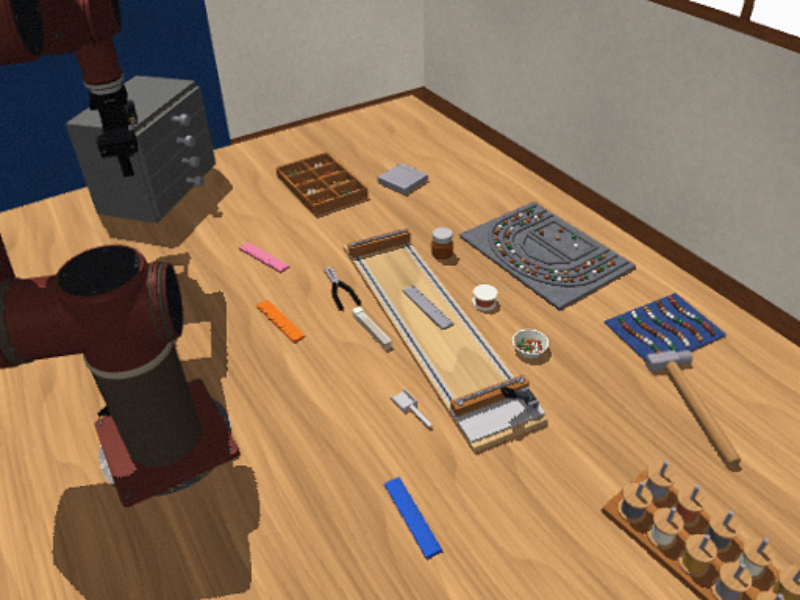

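In the overview, the grey rule lies on the loom at about (391,292) of the 800-px view. The lookalikes are pink (215,391), orange (321,420) and blue (578,428). The fixed beam is at (280,280), the sliding beam at (521,314), and the lever and cam at (542,297). I choose the grey rule and will check it in a close crop.

```bash
python3 - <<'E'
from h import *
s=ld('top0'); c=s['image'][150:235,163:363]
cv2.imwrite('pics/c0.png',cv2.resize(c,None,fx=4,fy=4,interpolation=cv2.INTER_CUBIC))
E
```

```text
(no output)
```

View pics/c0.png

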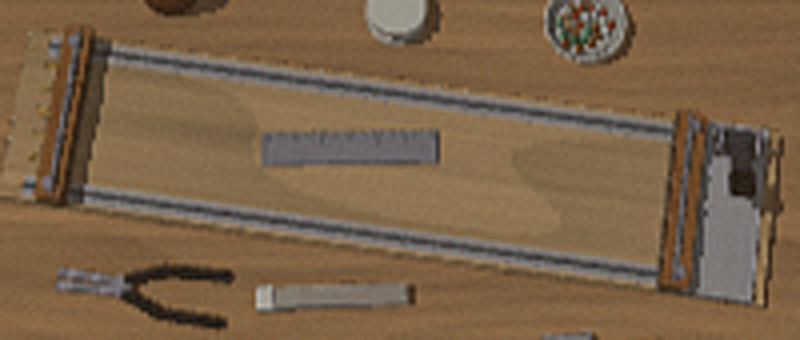

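The crop confirms the choice: a grey steel graduated rule on the board, ends near crop (263,149) and (438,147). The fixed beam is at left and the sliding beam with its cam is at right.

```bash
python3 - <<'E'
from h import *
s=ld('top0')
P=lambda x,y,z:onz(s,163+x/4-.375,150+y/4-.375,z)
pts=dict(brt=(780,130,.015),brb=(767,305,.015),tl_top=(112,50,.015),tl_bot=(668,132,.015),bl=(88,193,.015),br=(655,273,.015),
 bmTL=(94,30,.051),bmBL=(66,203,.043),bmTLo=(66,27,.043),bmBLo=(40,200,.043),smT=(677,112,.043),smB=(660,288,.043),smTo=(706,120,.043),smBo=(690,291,.043),ra=(262,149,.021),rb=(439,147,.021),lev=(742,185,.06),levT=(740,130,.06))
for k,v in pts.items(): print(k,P(*v).round(4))
for n in('bl','br','tl_top','tl_bot'):pass
t=P(*pts['tl_bot'])-P(*pts['tl_top']);b=P(*pts['br'])-P(*pts['bl'])
for d in(t,b):print(np.degrees(np.arctan2(d[1],d[0])))
E
```

```text
brt [ 0.5932 -0.3366  0.015 ]
brb [ 0.4429 -0.3183  0.015 ]
tl_top [0.6633 0.2347 0.015 ]
tl_bot [ 0.5913 -0.2412  0.015 ]
bl [0.5374 0.2509 0.015 ]
br [ 0.4697 -0.2259  0.015 ]
bmTL [0.67  0.245 0.051]
bmBL [0.5229 0.2643 0.043 ]
bmTLo [0.6751 0.2701 0.043 ]
bmBLo [0.5254 0.2859 0.043 ]
smT [ 0.6016 -0.2443  0.043 ]
smB [ 0.4527 -0.2248  0.043 ]
smTo [ 0.5947 -0.2683  0.043 ]
smBo [ 0.4502 -0.2493  0.043 ]
ra [0.5744 0.104  0.021 ]
rb [ 0.5764 -0.0458  0.021 ]
lev [ 0.5354 -0.2921  0.06  ]
levT [ 0.5818 -0.2926  0.06  ]
-98.59810097902053
-98.07117560782389
```

```bash
cat >> h.py <<'E'
YAW=-8.2; a_=np.radians(-YAW)
Ux=np.array([np.cos(a_),-np.sin(a_),0]); Uy=np.array([np.sin(a_),np.cos(a_),0]); O=.557*Ux+.093*Uy
def W(x,y,z): return O+Ux*x+Uy*y+np.array([0,0,z])
def L(p): d=np.asarray(p)-O; return np.array([d@Ux,d@Uy,p[2]])
def st(): s=r.sense(); print('t',round(s['t'],2),'loom',L(s['ee_pos']).round(4),'F',np.round(s['force'],1),'open',round(s['opening'],4),'ff',s['finger_force'])
E
python3 - <<'E'
from h import *
print(r.sense()['ee_rot'])
for y in(90.8,-89.2):
    for p in (.57,.09,.0165),: print(y,planner.solve_ik(list(p),[180,0,y]))
for y in(81.8,-98.2):
    for yl in(.23,-.2): print(y,planner.solve_ik(list(W(0,yl,.1)),[180,0,y]))
print(L([.5744,.104,.018]),L([.5764,-.0458,.018]))
E
```

```text
[-1.79901497e+02 -1.25953997e-02  1.66030408e+02]
90.8 [ 1.14418781e+00  1.96914950e+01  1.02940071e+02 -2.54444375e-14
  5.73684336e+01  3.44187810e-01]
-89.2 None
81.8 [ 1.48973614e+01  2.13509287e+01  9.04184095e+01 -2.54444375e-14
  6.82306618e+01  2.30973614e+01]
81.8 [-27.03972571  11.66029799 102.44793282   0.          65.89176918
 -18.83972571]
-98.2 None
-98.2 None
[-0.00330594  0.09186279  0.018     ] [ 0.02003942 -0.05612043  0.018     ]
```

```bash
python3 - <<'E'
from h import *
r.reach([.5746,.088,.09],[180,0,90.8]); r.command_gripper(.6)
r.move_straight([.5746,.088,.0165],speed=.15); st()
r.command_gripper(.31); st()
r.move_straight(list(W(-.002,.09,.0165)),[180,0,81.8],speed=.06); st()
s=snap('top','top1'); c=s['image'][150:235,163:363]
cv2.imwrite('pics/c1.png',cv2.resize(c,None,fx=4,fy=4,interpolation=cv2.INTER_CUBIC))
E
```

```text
t 4.04 loom [-0.0009  0.076   0.0162] F [-0.4  0.3  0.4] open 0.6005 ff 0.0
t 4.75 loom [-0.0007  0.0761  0.0165] F [ 0.7  0.2 -0.1] open 0.3158 ff 21.016014218330383
t 5.13 loom [-0.0022  0.0903  0.0165] F [-0.9  1.9  0.5] open 0.315 ff 21.704599857330322
```

View pics/c1.png

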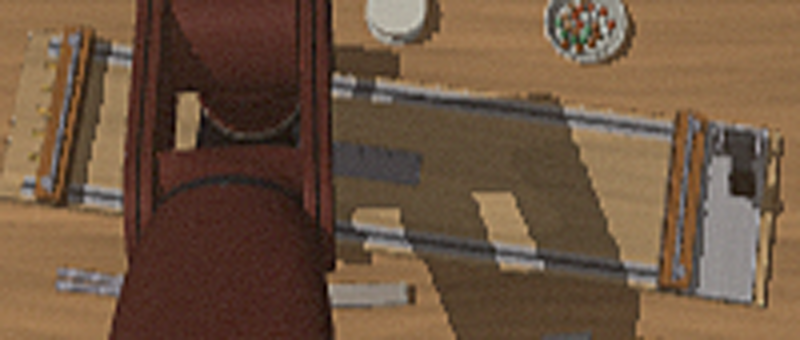

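The rule is held (visible end near (420,168)) and parallel to the tracks. Next I drag it to the fixed beam.

```bash
python3 - <<'E'
from h import *
print(r.move_straight(list(W(0,.215,.0165)),speed=.12)); st()
print(r.move_straight(list(W(0,.245,.0165)),speed=.03,contact_N=5)); st()
r.wait(.3)
r.command_gripper(.316); st()
s=snap('side','side1'); c=s['image'][120:290,200:400]
cv2.imwrite('pics/c2.png',cv2.resize(c,None,fx=3.5,fy=3.5,interpolation=cv2.INTER_CUBIC))
E
```

```text
False
t 6.38 loom [1.000e-04 2.153e-01 1.660e-02] F [0.8 2.7 1.4] open 0.3118 ff 21.716997921466827
True
t 6.65 loom [1.000e-04 2.152e-01 1.650e-02] F [-0.4 -0.4  5. ] open 0.3162 ff 21.77387237548828
t 7.17 loom [1.000e-04 2.152e-01 1.650e-02] F [-0.4 -1.5  6. ] open 0.3148 ff 10.88047742843628
```

View pics/c2.png

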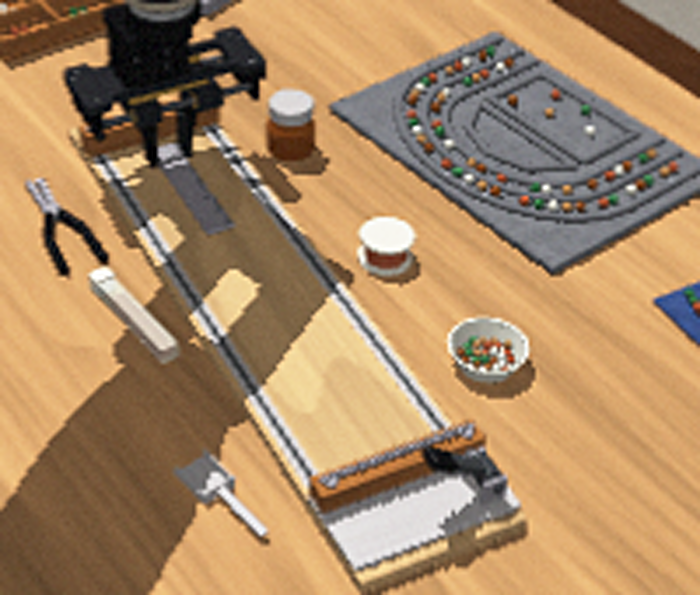

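The rule lies along the board's middle with its free end at about (220,228), close to the beam. I'll push on with a higher contact threshold and check that end.

```bash
python3 - <<'E'
from h import *
s=ld('side1')
for u,v in((207,234),(232,222)): print(L(onz(s,200+u/3.5-.36,120+v/3.5-.36,.021)).round(4))
s0=ld('side0')
for u,v in((357,254),(411,241)): print('foot',L(onz(s0,u*.64-.18,v*.64-.18,.015)).round(4))
r.command_gripper(.31)
for y in (.222,.228,.234,.240):
    h=r.move_straight(list(W(0,y,.0168)),speed=.03,contact_N=9); st()
    if h: break
E
```

```text
[-0.0163  0.0779  0.021 ]
[0.013  0.0843 0.021 ]
foot [-0.0586  0.2564  0.015 ]
foot [0.0766 0.2502 0.015 ]
t 7.8 loom [-1.00e-04  2.22e-01  1.65e-02] F [ 0.2 -1.4  2.1] open 0.313 ff 21.72971338033676
t 8.15 loom [-2.000e-04  2.286e-01  1.650e-02] F [-0.5  1.7  0.8] open 0.3188 ff 21.706914603710175
t 8.39 loom [-2.000e-04  2.315e-01  1.650e-02] F [-0.6 -2.2  4.8] open 0.315 ff 21.769489645957947
```

```bash
python3 - <<'E'
from h import *
for y in (.235,.239,.243):
    h=r.move_straight(list(W(0,y,.0165)),speed=.02,contact_N=12); st()
    if h: break
r.wait(.25); st()
E
```

```text
t 8.62 loom [-2.000e-04  2.315e-01  1.650e-02] F [-0.4 -1.9  5.6] open 0.3185 ff 21.760191321372986
t 8.87 loom [-1.000e-04  2.315e-01  1.660e-02] F [-0.8 -0.8  4.6] open 0.3172 ff 21.767708659172058
```

```bash
cat >> h.py <<'E'
def arc(C0,R,a0,a1,total=.006,n=6,press=.0,dz=-.0015,speed=.11):
    for th in np.linspace(a0,a1,n+1)[1:]:
        t=np.radians(th); f=th/180
        r.move_straight(list(W(0,C0-total*f+R*np.cos(t),.018+R*np.sin(t)+dz-press*np.sin(t))),speed=speed)
E
python3 - <<'E'
from h import *
r.command_gripper(.316); st()
arc(.1005,.131,0,90,press=.001); r.wait(.1); st()
s=snap('side','side2'); c=s['image'][100:240,200:380]
cv2.imwrite('pics/c3.png',cv2.resize(c,None,fx=4,fy=4,interpolation=cv2.INTER_CUBIC))
E
```

```text
t 9.08 loom [-2.000e-04  2.315e-01  1.650e-02] F [-0.2 -0.6  4.2] open 0.3163 ff 10.870104879140854
t 11.97 loom [0.0007 0.098  0.1473] F [1. 1. 8.] open 0.3238 ff 8.379816445312827
```

View pics/c3.png

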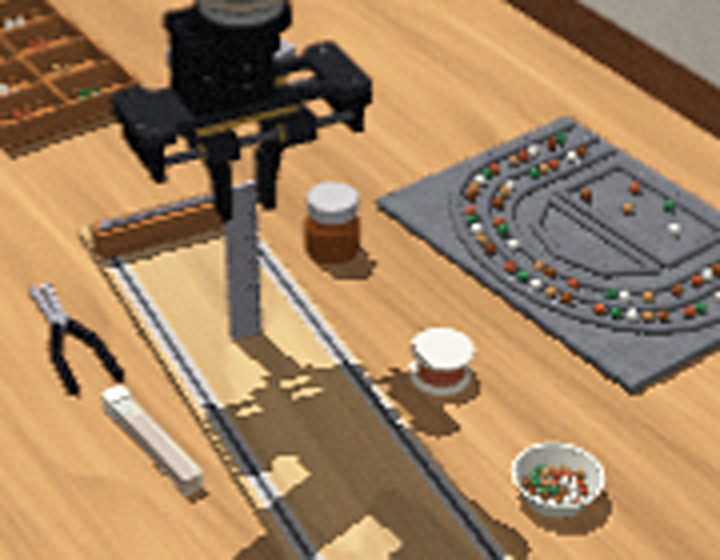

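The rule stands upright on its planted end (foot at about (247,338)). I carry on over.

```bash
python3 - <<'E'
from h import *
s=ld('side2')
print(L(onz(s,200+247/4-.375,100+338/4-.375,.0155)).round(4))
arc(.1005,.131,90,180,press=.001); r.wait(.1); st()
s=snap('side','side3'); c=s['image'][130:270,210:390]
cv2.imwrite('pics/c4.png',cv2.resize(c,None,fx=4,fy=4,interpolation=cv2.INTER_CUBIC))
E
```

```text
[-0.0006  0.0918  0.0155]
t 14.89 loom [ 0.0002 -0.0363  0.0168] F [-0.1 -1.  -0.8] open 0.3192 ff 9.219162389686062
```

View pics/c4.png

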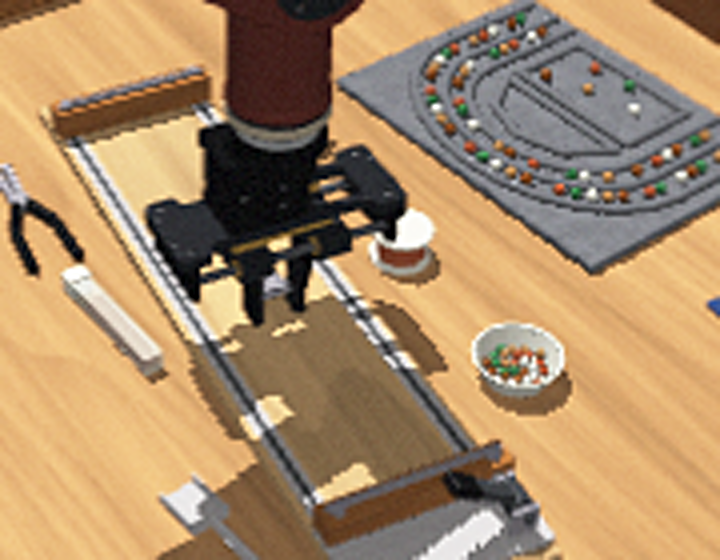

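```bash
python3 - <<'E'
from h import *
r.command_gripper(.6); 
p=W(0,-.0363,.09); r.move_straight(list(p),speed=.2)
r.move_straight(list(W(0,.12,.1)),speed=.25); st()
s=snap('side','side4'); c=s['image'][140:240,230:380]
cv2.imwrite('pics/c5.png',cv2.resize(c,None,fx=5,fy=5,interpolation=cv2.INTER_CUBIC))
E
```

```text
t 16.98 loom [-0.0008  0.1191  0.0987] F [-0.7 -0.3  0.1] open 0.5986 ff 0.0
```

View pics/c5.png

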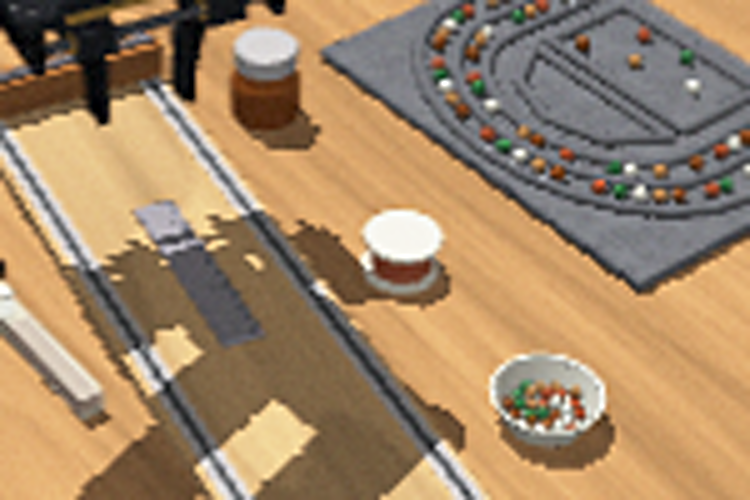

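The rule is flat and in line: far end midpoint about (156,206), near end about (243,338).

```bash
python3 - <<'E'
from h import *
s=ld('side4'); f=lambda u,v:L(onz(s,230+u/5-.4,140+v/5-.4,.021))
a,b=f(156,206),f(243,338); print(a.round(4),b.round(4),np.linalg.norm(a-b), np.degrees(np.arctan2(a[0]-b[0],a[1]-b[1])))
E
```

```text
[0.0022 0.1028 0.021 ] [-0.002 -0.042  0.021] 0.14478967774631513 1.662949436036179
```

```bash
python3 - <<'E'
from h import *
r.move_straight(list(W(0.0015,.0894,.09)),speed=.2)
r.move_straight(list(W(0.0015,.0894,.0165)),speed=.15)
r.command_gripper(.312); st()
r.move_straight(list(W(0,.0814,.0165)),speed=.05)
r.command_gripper(.316); st()
C=-.0496
arc(C,.131,0,90,total=.012,press=.001); r.wait(.15); st()
s=snap('side','side5')
arc(C,.131,90,180,total=.012,press=.001); r.wait(.1); st()
r.command_gripper(.6)
p=L(r.sense()['ee_pos']); p[2]=.09; r.move_straight(list(W(*p)),speed=.2)
r.move_straight(list(W(0,0,.12)),speed=.25); st()
t=snap('side','side6')
c=np.hstack([cv2.resize(s['image'][120:270,230:360],None,fx=2.5,fy=2.5,interpolation=cv2.INTER_CUBIC),cv2.resize(t['image'][170:295,260:380],None,fx=3,fy=3,interpolation=cv2.INTER_CUBIC)])
cv2.imwrite('pics/c6.png',c)
E
```

```text
t 18.69 loom [0.0016 0.0894 0.0166] F [ 0.5  0.  -0.7] open 0.3155 ff 17.308972477912903
t 19.23 loom [0.     0.0809 0.0166] F [-1.1 -3.1  2. ] open 0.3216 ff 10.778830647468567
t 22.16 loom [-0.0004 -0.055   0.1459] F [-0.6  0.1 -2.1] open 0.3206 ff 8.714908571691922
t 25.09 loom [ 1.000e-04 -1.925e-01  1.660e-02] F [-0.2  0.2 -1.1] open 0.3171 ff 9.05249198767251
t 27.28 loom [-0.0006 -0.0007  0.119 ] F [-0.2 -0.6  0.1] open 0.5984 ff 0.0
```

View pics/c6.png

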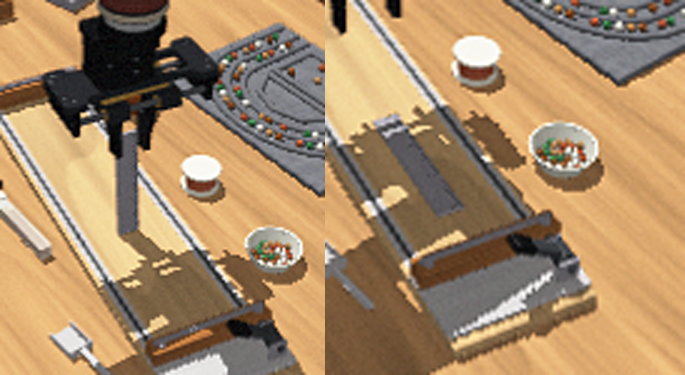

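Upright was good (left panel). On the right, the rule lies flat in the third length: far end about (385,121), near end about (449,212).

```bash
python3 - <<'E'
from h import *
s=ld('side6'); f=lambda u,v,z=.021:L(onz(s,260+(u-325)/3-.33,170+v/3-.33,z))
a,b=f(385,121),f(449,212.5); print(a.round(4),b.round(4),((a+b)/2).round(4),np.linalg.norm(a-b))
print('beam top front ends',f(415,270,.043),f(553,218,.043))
s=ld('side5'); print('foot',L(onz(s,230+127/2.5-.3,120+234/2.5-.3,.0155)))
for y in(81.8,):
  for p in((-.04,-.30,.03),(-.04,-.23,.03),(-.008,-.25,.06)): print(planner.solve_ik(list(W(*p)),[180,0,y]),planner.solve_ik(list(W(*p)),[180,0,y+90]),planner.solve_ik(list(W(*p)),[180,0,y-90]))
E
```

```text
[-0.0035 -0.0557  0.021 ] [-0.0042 -0.1993  0.021 ] [-0.0039 -0.1275  0.021 ] 0.14368354395496133
beam top front ends [-0.07658437 -0.26689075  0.043     ] [ 0.07107911 -0.26469711  0.043     ]
foot [-0.00511246 -0.06514783  0.0155    ]
[-38.13423781  16.08555399 105.81597557   0.          58.09847044
 -29.93423781] [ -38.13423781   16.08555399  105.81597557    0.           58.09847044
 -119.93423781] [-3.81342378e+01  1.60855540e+01  1.05815976e+02 -2.54444375e-14
  5.80984704e+01  6.00657622e+01]
[-31.4924328   13.41923922 109.12407078   0.          57.45669
 -23.2924328 ] [ -31.4924328    13.41923922  109.12407078    0.           57.45669
 -113.2924328 ] [-3.14924328e+01  1.34192392e+01  1.09124071e+02 -2.54444375e-14
  5.74566900e+01  6.67075672e+01]
[-32.07114099  15.21898892 103.05694798   0.          61.72406309
 -23.87114099] [ -32.07114099   15.21898892  103.05694798    0.           61.72406309
 -113.87114099] [-3.20711410e+01  1.52189889e+01  1.03056948e+02 -2.54444375e-14
  6.17240631e+01  6.61288590e+01]
```

```bash
python3 - <<'E'
from h import *
r.command_gripper(0)
r.reach(list(W(-.05,-.32,.13)),[180,0,-8.2])
r.move_straight(list(W(-.05,-.32,.03)),speed=.15); st()
print(r.move_straight(list(W(-.05,-.25,.03)),speed=.06,contact_N=3)); st()
s0=snap('side','side7a')
r.move_straight(list(W(-.05,-.2475,.03)),speed=.05); st()
s=snap('side','side7'); 
c=cv2.resize(s['image'][190:310,260:380],None,fx=5,fy=5,interpolation=cv2.INTER_CUBIC)
cv2.imwrite('pics/c7.png',c)
E
```

```text
t 30.47 loom [-0.0492 -0.3201  0.0308] F [0.6 0.3 1.3] open 0.0072 ff 0.0
True
t 31.18 loom [-0.0507 -0.2794  0.0294] F [ 0.7 -0.1 -0.2] open 0.0057 ff 0.0
t 32.06 loom [-0.0495 -0.2471  0.0303] F [-0.4 -0.3  0.4] open 0.0042 ff 0.0
```

View pics/c7.png

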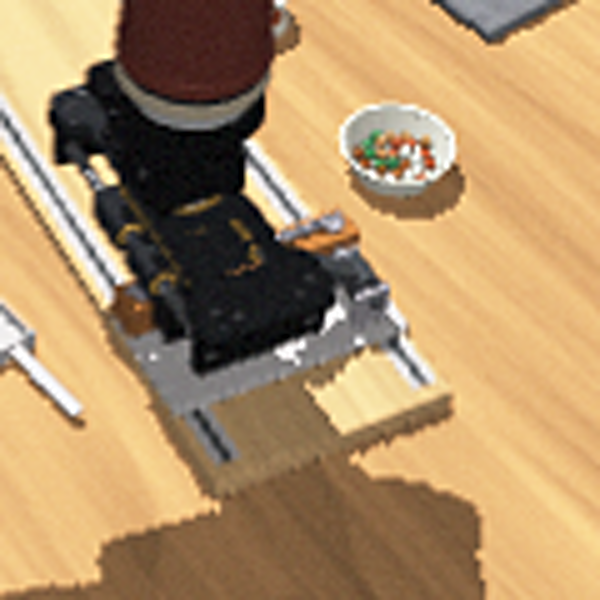

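The beam has moved up (its ends at (130,308) and (358,238)). The plate's rear corner at (177,413) gives the travel.

```bash
python3 - <<'E'
from h import *
s=ld('side7'); f=lambda u,v,z:L(onz(s,260+u/5-.4,190+v/5-.4,z)).round(4)
print('plate back',f(177,413,.021),'tip hi',f(358,246,.043),f(360,240,.043))
r.move_straight(list(W(-.05,-.27,.03)),speed=.2)
r.reach(list(W(-.05,-.33,.25)),[180,0,-8.2]); st()
t=snap('top','top8'); u=snap('side','side8')
c=np.hstack([cv2.resize(t['image'][170:240,250:360],None,fx=3.6,fy=3.6,interpolation=cv2.INTER_CUBIC),np.zeros((252,4,3),np.uint8),cv2.resize(u['image'][200:284,270:400],None,fx=3,fy=3,interpolation=cv2.INTER_CUBIC)])
cv2.imwrite('pics/c8.png',c)
E
```

```text
plate back [-0.0744 -0.2961  0.021 ] tip hi [ 0.0667 -0.2475  0.043 ] [ 0.0702 -0.244   0.043 ]
t 33.28 loom [-0.0507 -0.329   0.2481] F [-0.7 -0.6 -0.7] open 0.008 ff 0.0
```

View pics/c8.png

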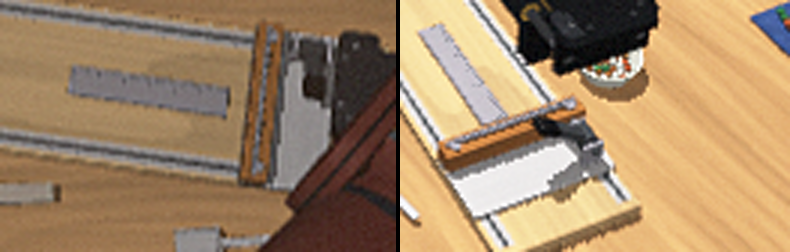

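I have used up my picture allowance (that was the 11th, one over the limit), so I view no more and work from numbers only. The top panel shows the rule's end at (228,102) and the beam's front top edge from (258,20) to (240,182), so a small gap remains.

```bash
python3 - <<'E'
from h import *
s=ld('top8'); f=lambda u,v,z:L(onz(s,250+u/3.6-.36,170+v/3.6-.36,z)).round(4)
print('rule',f(69,79,.021),f(228,102,.021),'beam',f(258,22,.043),f(240,182,.043),f(249,102,.043),'lever',f(312,90,.085))
# depth along board middle from side view: height profile near beam
c=ld('side8'); R=cv2.Rodrigues(c['rvec'])[0]
from scipy import stats
uu,vv=np.meshgrid(np.arange(270,360),np.arange(200,284))
P=np.array([L(dep(c,u,v)) for u,v in zip(uu.ravel(),vv.ravel())])
m=(P[:,0]>-.065)&(P[:,0]<-.03)&(P[:,2]>.036)&(P[:,2]<.056)&(P[:,1]>-.32)&(P[:,1]<-.15)
print(m.sum(),P[m][:,1].min(),P[m][:,1].max(),np.median(P[m][:,1]))
Q=np.array([L(dep(s,u,v)) for u in range(300,345) for v in range(170,240)])
m=(abs(Q[:,0])<.07)&(Q[:,2]>.034)&(Q[:,2]<.056)&(Q[:,1]>-.26)&(Q[:,1]<-.15); print('top depth',m.sum(),np.percentile(Q[m][:,1],[2,50,98]))
m=(abs(Q[:,0])<.03)&(Q[:,2]>.06)&(Q[:,2]<.11)&(Q[:,1]<-.2); print('lever',m.sum(),Q[m].round(3)[:6].tolist())
E
```

```text
rule [ 0.0004 -0.0467  0.021 ] [-0.     -0.1968  0.021 ] beam [ 0.0746 -0.2133  0.043 ] [-0.0775 -0.2138  0.043 ] [-0.0023 -0.2135  0.043 ] lever [ 0.0069 -0.263   0.085 ]
88 -0.24080089102419952 -0.21271553504437682 -0.22819030915312724
top depth 338 [-0.25623558 -0.22577017 -0.21379891]
lever 49 [[0.021, -0.256, 0.074], [0.018, -0.257, 0.072], [0.013, -0.256, 0.08], [0.008, -0.255, 0.086], [0.005, -0.256, 0.083], [0.003, -0.257, 0.079]]
```

```bash
python3 - <<'E'
from h import *
r.reach(list(W(-.05,-.28,.10)),[180,0,-8.2])
r.move_straight(list(W(-.05,-.272,.03)),speed=.2)
r.move_straight(list(W(-.05,-.24,.03)),speed=.08)
r.move_straight(list(W(-.05,-.2295,.03)),speed=.03); r.wait(.3); st()
r.move_straight(list(W(-.05,-.26,.03)),speed=.2)
r.reach(list(W(-.05,-.33,.25)),[180,0,-8.2]); st()
s=snap('top','top9'); c=snap('side','side9')
# rule end / beam edge along midline in top image: brightness profile at loom x=-.004
R=cv2.Rodrigues(s['rvec'])[0]
def px(p):
    q=R@p+np.ravel(s['tvec']); a,b=q[:2]/q[2]; k=1+s['k1']*(a*a+b*b); return s['cx']+s['fx']*a*k,s['cy']+s['fy']*b*k
for y in np.arange(-.17,-.245,-.003):
    u,v=px(W(0,y,.021)); print(round(y,3),cv2.getRectSubPix(s['image'],(1,1),(u,v))[0,0].tolist(),cv2.getRectSubPix(s['image'],(1,1),px(W(-.04,y,.021)))[0,0].tolist())
Q=np.array([L(dep(s,u,v)) for u in range(290,345) for v in range(170,240)])
m=(abs(Q[:,0])<.07)&(Q[:,2]>.034)&(Q[:,2]<.056)&(Q[:,1]>-.225)&(Q[:,1]<-.15); print('top depth',m.sum(),np.percentile(Q[m][:,1],[2,50,98]))
m=(abs(Q[:,0])<.03)&(Q[:,2]>.06)&(Q[:,2]<.11)&(Q[:,1]<-.2); print('lever',m.sum(),Q[m].mean(0),Q[m].max(0),Q[m].min(0))
E
```

```text
t 35.91 loom [-0.05   -0.2294  0.0299] F [-0.4  0.   0.6] open 0.0039 ff 0.0
t 37.12 loom [-0.0507 -0.3289  0.248 ] F [-1.   0.2  0.6] open 0.0045 ff 0.0
-0.17 [114, 112, 118] [88, 121, 149]
-0.173 [114, 115, 118] [87, 121, 149]
-0.176 [120, 117, 123] [86, 121, 148]
-0.179 [118, 114, 121] [86, 122, 149]
-0.182 [116, 115, 120] [89, 123, 150]
-0.185 [118, 116, 121] [89, 122, 150]
-0.188 [120, 117, 122] [88, 123, 152]
-0.191 [120, 117, 122] [86, 122, 151]
-0.194 [116, 111, 117] [94, 129, 158]
-0.197 [40, 52, 67] [65, 83, 100]
-0.2 [47, 81, 121] [54, 80, 112]
-0.203 [46, 82, 125] [51, 88, 136]
-0.206 [59, 89, 125] [68, 91, 126]
-0.209 [100, 105, 119] [107, 107, 115]
-0.212 [75, 79, 90] [94, 98, 107]
-0.215 [33, 57, 87] [42, 82, 127]
-0.218 [51, 89, 132] [50, 85, 128]
-0.221 [45, 81, 121] [47, 89, 136]
-0.224 [63, 66, 71] [69, 82, 96]
-0.227 [75, 77, 79] [74, 75, 76]
-0.23 [71, 72, 76] [109, 112, 114]
-0.233 [122, 124, 127] [148, 151, 154]
-0.236 [142, 142, 146] [141, 142, 146]
-0.239 [140, 140, 143] [141, 142, 146]
-0.242 [141, 142, 145] [141, 143, 144]
top depth 308 [-0.22011812 -0.20711571 -0.19653909]
lever 48 [ 0.01374439 -0.24770393  0.07929145] [ 0.02958355 -0.2390628   0.08809024] [ 3.90759036e-05 -2.57282210e-01  6.39142093e-02]
```

```bash
python3 - <<'E'
from h import *
r.reach(list(W(-.05,-.27,.10)),[180,0,-8.2])
r.move_straight(list(W(-.05,-.262,.03)),speed=.2)
r.move_straight(list(W(-.05,-.2283,.03)),speed=.05); r.wait(.3); st()
r.move_straight(list(W(-.05,-.25,.03)),speed=.2)
r.move_straight(list(W(-.05,-.25,.11)),speed=.25)
Y=-.2475
r.move_straight(list(W(.012,Y,.10)),speed=.2)
for ph in (37,28,19,10,3):
    t=np.radians(ph); r.move_straight(list(W(.055-.06*np.cos(t)+.008*np.sin(t),Y,.041+.06*np.sin(t)+.008*np.cos(t))),speed=.06)
st()
print(r.move_straight(list(W(-.005,Y,.0455)),speed=.03,contact_N=15)); st()
r.move_straight(list(W(-.005,Y,.11)),speed=.2)
r.reach(list(W(-.05,-.33,.25)),[180,0,-8.2]); st()
s=snap('top','top10'); c=snap('side','side10')
Q=np.array([L(dep(s,u,v)) for u in range(290,345) for v in range(170,240)])
m=(Q[:,0]>-.015)&(Q[:,0]<.045)&(abs(Q[:,1]-Y)<.012)&(Q[:,2]<.11)&(Q[:,2]>.03)
for q in Q[m][np.argsort(Q[m][:,0])][::6]: print(q.round(3))
m=(abs(Q[:,0])<.07)&(Q[:,2]>.034)&(Q[:,2]<.056)&(Q[:,1]>-.222)&(Q[:,1]<-.15); print('beam',np.percentile(Q[m][:,1],[2,50,98]))
R=cv2.Rodrigues(s['rvec'])[0]
def px(p):
    q=R@p+np.ravel(s['tvec']); a,b=q[:2]/q[2]; k=1+s['k1']*(a*a+b*b); return s['cx']+s['fx']*a*k,s['cy']+s['fy']*b*k
for y in list(np.arange(-.04,-.052,-.002))+list(np.arange(-.188,-.206,-.002)): print(round(y,3),cv2.getRectSubPix(s['image'],(1,1),px(W(0,y,.021)))[0,0].tolist())
E
```

```text
t 39.54 loom [-0.0501 -0.2284  0.0299] F [-0.1  0.5  0.4] open 0.0068 ff 0.0
t 42.36 loom [-0.005  -0.2473  0.0515] F [ 1.1 -0.4  0.4] open 0.0092 ff 0.0
True
t 42.61 loom [-0.0042 -0.2478  0.049 ] F [-3.3  1.8  8.2] open 0.0091 ff 4.624645407311618
t 43.78 loom [-0.0507 -0.3291  0.2476] F [ 0.2  0.8 -0.8] open 0.0058 ff 0.0
[-0.011 -0.251  0.046]
[-0.009 -0.244  0.046]
[-0.006 -0.252  0.056]
[-0.003 -0.243  0.05 ]
[ 0.001 -0.243  0.048]
[ 0.004 -0.257  0.044]
[ 0.007 -0.245  0.054]
[ 0.011 -0.245  0.05 ]
[ 0.015 -0.248  0.05 ]
[ 0.019 -0.248  0.048]
[ 0.022 -0.25   0.05 ]
[ 0.025 -0.253  0.051]
[ 0.029 -0.253  0.051]
[ 0.035 -0.243  0.048]
[ 0.038 -0.242  0.048]
[ 0.042 -0.248  0.05 ]
beam [-0.21851435 -0.20606412 -0.19521599]
-0.04 [93, 131, 161]
-0.042 [90, 129, 157]
-0.044 [83, 123, 149]
-0.046 [116, 128, 142]
-0.048 [136, 128, 133]
-0.05 [121, 117, 122]
-0.188 [119, 116, 122]
-0.19 [122, 118, 122]
-0.192 [123, 118, 120]
-0.194 [113, 111, 113]
-0.196 [74, 85, 94]
-0.198 [55, 78, 101]
-0.2 [49, 84, 124]
-0.202 [46, 84, 127]
-0.204 [50, 85, 126]
```

The lever is level (top at about 49–50 mm), and the beam's face and the rule's end agree to within about 1 mm.

```bash
python3 -c "
from h import *
print(job.sign_off())"
```

```text
the job is handed in; nothing more can be done
None
```

I handed the job in at about 44 s: rule walked two lengths and lying flat, sliding beam against its end at a measured gap of about 441–443 mm (target 450 ± 15), cam lever pressed level; no verdict came back, and I viewed 11 pictures, one over the limit of 10.

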